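# Take the glue pot off the warmer and cover it

## Robot

A 6-joint arm with a two-finger parallel gripper is mounted at the origin on the work surface. World frame = base frame: x ahead of the robot, y to its left, z up, the work surface at z = 0. Lengths are in m, angles in rad, forces in N, time in s.
With the tool pointing down it reaches from about 0.4 to 0.825 m from the base axis. Payload 7 kg.
Tool frame: the origin (TCP) lies on the centre line of the jaws, within the pads' length; the fingertips stand 22 mm ahead of it and the grasp point (between the pads) lies 3 mm ahead of it; z points along the fingers, y is the line along which they close (so a half turn about z gives the same grasp; the last joint's range is limited). The gripper opens to 88 mm and grips with 3 to 60 N. Pads are 19 mm wide; open, the fingers measure 130 mm over their backs; the gripper's body (78 mm by 193 mm) begins 47 mm behind the grasp point.
Start: joints at [-0.862, 0.359, 0.012, 0, -1.224, -0.288], TCP at [0.276, -0.616, 0.249] pointing down, gripper open.
Joint ranges: [-3.07, 3.07], [-1.43, 2.12], [-1.02, 1.25], [-3.03, 1.67], [-3.05, -0], [-3.03, 3.03]. Speed limits (rad/s): [2.39, 2.39, 3.01, 3.14, 3.14, 3.14].

## Interface

Orientations are given as [roll, pitch, yaw] about the fixed x, y, z axes, in that order (R = Rz(yaw) Ry(pitch) Rx(roll)).
In Python, from station import arm gives the robot as it stands.
- The arm moves only by the tool arm_command, never from a script. Its argument "series" is one flat list of numbers, 7 for each row, row after row: the turn, a rotation vector about the tool's x, y, z each as a share of 90 degrees, from -1 to 1, then the shift along the tool's x, y, z each as a share of 0.1 m, from -1 to 1, then the opening, from 0 (shut) to 1 (fully open). A call has 1 to 8 rows; each row is the pose to reach, as a shift and turn from the pose commanded when the call began, along the tool's axes at that moment; what a row does not reach only later rows make up. A row lasts 1/8 s, in which the tool goes at most 62.5 mm and 10.7 degrees, less where a joint would pass 70% of its speed; a pose out of reach is approached as far as the arm can. A call with a number of a shift or a turn outside -1 to 1 is refused whole. A call with a gripper value outside its range is refused whole. The fingers move at their own pace and stop on an object; "force" is the grip in N (left out, the last holds). Time passes only in rows, so rows that repeat a pose let the fingers close. It gives the time, the measured TCP pose, the force, the opening and the grip force at its end, in the units of the state.
- arm.get_state(): the state, without advancing time (a new reading comes with each control period).
- arm.grab_frame(name): name is "scene" or "side" or "wrist"; returns the picture (384x512x3 uint8, blue, green, red); there is no depth.
- arm.camera_model(name): a dict with "fovy" (degrees; the focal length in pixels is half the picture's height over the tangent of half this angle, whatever the lens; pixels are square), "cx", "cy" (the principal point, pixels), "pose" (4x4, takes a point from camera to world coordinates). Camera axes: x right, y down, z forward; pixel columns grow to the right and rows downward; lengths in m; the calibration is good to about 2 mm. A picture is of the moment at which its call begins: read the wrist's pose just before it. camera_model takes no time and is no camera call; for the wrist camera it gives the pose at the moment of the call.
- arm.job_done(): hands the job in; it is judged then, once.
The state is a dict: "t": time; "q": joint angles; "qd": joint speeds; "joint_efforts": joint torques, N m; "eef_pos": TCP position; "ee_rot": TCP orientation; "force": force on the tool from outside, world axes, zero at the start; "moment": the same for the moment, N m; "width": finger opening in m; "gripper_force": force on a finger pad.
Only numpy, scipy, OpenCV 4.12 (cv2) and the standard library are available. Lean on these libraries where they do the work, as an engineer would, in place of code of your own. Each camera call takes 0.05 s, during which the arm holds its last target. There are 200 camera calls.

## Task

The sandal maker has finished gluing: lift the blue glue pot off the red warmer and, keeping it upright, set it gently down with its whole base on the round black rubber pad. Let go of it there, then put the aluminium lid on it, knob up and fully seated. Leave the whetstone, brush, bowl and can that stand among them where they are.

Things in the scene. Friction and masses are not known exactly. Their poses are not given: they have to be found in the camera images.
- pot: Open, empty blue metal pot, 0.4 kg, 85 mm high, 96 mm across the rim, 92 at the base, mouth 88 mm. Origin: centre of its underside; z up. Black D handle on its -x side: upright flat strap 14 mm thick (along y), 26 mm wide (along x, centred at x = -81 mm), 23 to 85 mm above the underside, joined to the wall by two bridges. Pinch it from above, fingers closing along the pot's y.
- warmer: Fixed electric warmer: red box 130 x 130 x 50 mm with a round steel dish on top (120 mm across) where the pot stands at the start. Dish floor 56 mm above the bench; the 4 mm wall rises 10 mm above that floor. Origin: centre of the underside, on the bench; z up.
- pad: Round flat black rubber pad, fixed to the bench, 160 mm across, 8 mm thick. Origin: centre of its underside on the bench.
- lid: Aluminium lid lying knob up, 0.14 kg. Origin: centre of its underside; z up. From below: plug 78 mm across (72 at its foot), 10 mm deep, that drops into the pot's mouth; disc 104 mm across, 5 mm thick, that rests on the rim; black round knob 30 mm across, 19 to 45 mm above the origin. Seated, its origin is 75 mm above the pot's origin.
- whetstone: Bystander: two-layer grey and terracotta whetstone 140 x 40 x 28 mm, long along its x. Origin: centre of its underside.
- brush: Bystander: glue brush 160 mm long lying along its x, under 35 mm high. Origin: under its middle.
- bowl: Bystander: white ceramic bowl 100 mm across, 50 mm high. Origin: centre of its underside.
- can: Bystander: closed can with a yellow band, 70 mm across, 90 mm high. Origin: centre of its underside.
Not all that is in view belongs to the job. What is shaped like the lid but pink is not meant. What is shaped like the pot but purple is not meant.

How it is judged:
By the outcome, as a careful person would: the job done as asked, in the order asked, and still so for the second after the job is handed in, with the robot touching nothing.
It also fails if it takes over 67 s, if anything falls off the work surface, if the arm or the gripper's body presses on something with over 40 N, if the wrist force passes 120 N, or if a joint passes its speed limit or range.

## Working session

There is one attempt and no reset: what is moved stays moved. The work goes in short steps, Python scripts to look and compute and a tool call to move; the robot and the scene stay as the last step left them, time stands still between calls to the robot, and variables do not carry over. Pictures are saved under pics/ and viewed, at most 10 in all, crops included, and the job is handed in when it is done.

Besides the shell and the picture viewer there is one more tool, called by a JSON object that holds its "fn" and its "kwargs", one argument or row to a line. arm_command: Moves the arm, as the interface text tells. Its arguments: {"type":"object","properties":{"series":{"type":"array"},"force":{"type":"number"}},"required":["series"]}

```bash
mkdir -p pics; ls; python3 - <<'E'
from station import arm
import cv2,numpy as np
np.set_printoptions(precision=4,suppress=True)
s=arm.get_state();print(s['t'],s['eef_pos'],s['ee_rot'],s['width'])
for n in("scene","side"):
    m=arm.camera_model(n);print(n,m)
    cv2.imwrite(f"pics/{n}0.png",cv2.resize(arm.grab_frame(n),(800,600),interpolation=cv2.INTER_CUBIC))
print(arm.camera_model("wrist"))
E
```

```text
pics
0.0 [ 0.2755 -0.6157  0.2476] [ 3.1399 -0.0001 -2.7209] 0.08742808808904
scene {'fovy': 57.97059118250446, 'cx': 251.8993434618566, 'cy': 191.78365481157064, 'pose': array([[-0.8711,  0.3821, -0.3085,  0.7883],
       [ 0.491 ,  0.6859, -0.5371,  0.4937],
       [ 0.0064, -0.6194, -0.7851,  0.7683],
       [ 0.    ,  0.    ,  0.    ,  1.    ]])}
side {'fovy': 52.54349130982044, 'cx': 259.1540324051937, 'cy': 189.45883610711817, 'pose': array([[ 0.7452, -0.4062,  0.5288,  0.0165],
       [-0.6667, -0.4671,  0.5808, -0.5443],
       [ 0.0111, -0.7854, -0.6189,  0.6332],
       [ 0.    ,  0.    ,  0.    ,  1.    ]])}
{'fovy': 62.94003488882067, 'cx': 254.73105268767054, 'cy': 192.29121601590478, 'pose': array([[-0.4077,  0.8687,  0.2813,  0.1976],
       [ 0.9131,  0.387 ,  0.1282, -0.651 ],
       [ 0.0025,  0.3092, -0.951 ,  0.3836],
       [ 0.    ,  0.    ,  0.    ,  1.    ]])}
```

View pics/scene0.png

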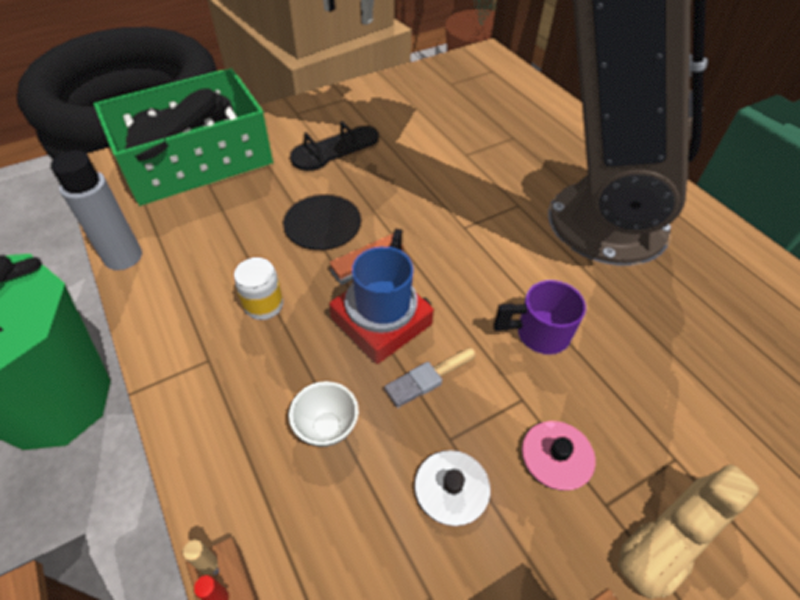

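View pics/side0.png

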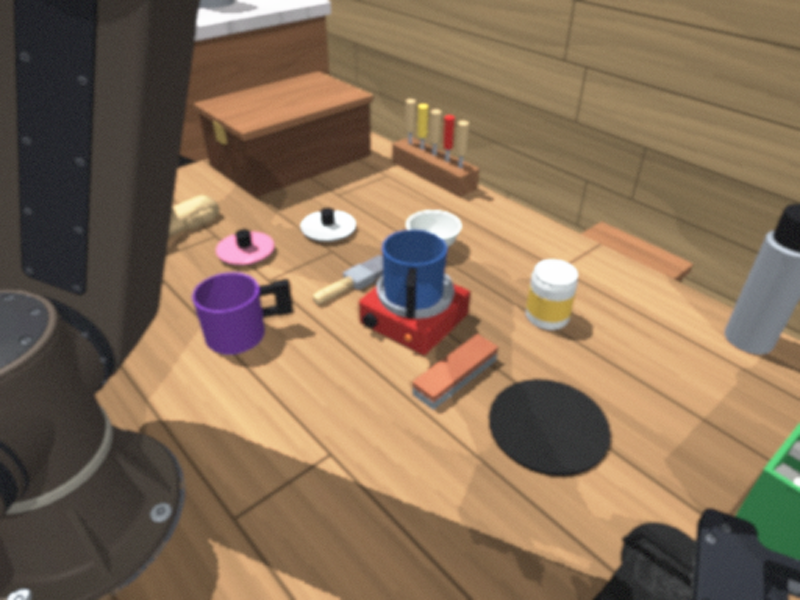

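The scene view shows the blue pot with rim at (383,270) and handle top at (397,238), the pad at (322,221), and the lid's disc at (453,488) with its knob at (454,475). In the side view, the pot rim is at (415,252), the pad at (549,426) and the lid at (328,226).

```bash
cat > h.py <<'E'
import numpy as np,cv2
from station import arm
np.set_printoptions(precision=4,suppress=True)
def ray(m,u,v):
    f=192/np.tan(np.radians(m['fovy'])/2); T=m['pose']
    d=T[:3,:3]@np.array([(u-m['cx'])/f,(v-m['cy'])/f,1]); return T[:3,3],d
def plane(m,u,v,z):
    o,d=ray(m,u,v); return o+d*(z-o[2])/d[2]
def proj(m,P):
    f=192/np.tan(np.radians(m['fovy'])/2); T=m['pose']
    c=(np.atleast_2d(P)-T[:3,3])@T[:3,:3]; return c[:,:2]/c[:,2:]*f+[m['cx'],m['cy']]
E
python3 - <<'E'
from h import *
P={'scene':dict(pad=(322,221,.008),lid=(453,488,.015),knob=(454,475,.045),rim=(383,270,.141),handle=(397,236,.141),can=(256,268,.09),bowl=(324,410,.05),purplerim=(554,304,.085),stoneA=(332,268,.028),stoneB=(392,240,.028)),
'side':dict(pad=(549,426,.008),lid=(328,227,.015),knob=(327,213,.045),rim=(415,253,.141),handle=(411,273,.141),can=(555,277,.09),bowl=(434,228,.05),purplerim=(228,296,.085),stoneA=(485,342,.028),stoneB=(425,385,.028))}
for k in P['scene']:
    print(k,*[plane(arm.camera_model(c),(P[c][k][0]+.5)*.64-.5,(P[c][k][1]+.5)*.64-.5,P[c][k][2])[:2] for c in P])
E
```

```text
pad [ 0.5166 -0.2739] [ 0.5098 -0.2863]
lid [0.5841 0.3088] [0.5762 0.293 ]
knob [0.5813 0.302 ] [0.5771 0.294 ]
rim [0.5276 0.0051] [ 0.5149 -0.0165]
handle [ 0.4723 -0.0485] [ 0.4777 -0.049 ]
can [ 0.6895 -0.1416] [ 0.683 -0.148]
bowl [0.695  0.1304] [0.6874 0.1178]
purplerim [0.2998 0.1582] [0.2914 0.1395]
stoneA [ 0.5596 -0.1324] [ 0.5498 -0.1344]
stoneB [ 0.429  -0.1414] [ 0.4242 -0.139 ]
```

```bash
cat >> h.py <<'E'
def blob(img,seed,lo,hi):
    """seed (u,v); HSV range -> filled contour containing/nearest seed"""
    k=cv2.inRange(cv2.cvtColor(img,cv2.COLOR_BGR2HSV),np.array(lo),np.array(hi))
    cs,_=cv2.findContours(k,cv2.RETR_EXTERNAL,cv2.CHAIN_APPROX_NONE)
    return max(cs,key=lambda c:(cv2.pointPolygonTest(c,seed,True)>-3)*1e6+cv2.contourArea(c)).reshape(-1,2).astype(float)
def circ(p):
    A=np.c_[2*p,np.ones(len(p))]; x=np.linalg.lstsq(A,(p**2).sum(1),rcond=None)[0]
    return x[:2],np.sqrt(x[2]+x[:2]@x[:2])
def circ_fit(m,c,z):
    p=np.array([plane(m,*q,z)[:2] for q in c]); 
    for _ in range(6):
        o,r=circ(p); e=abs(np.linalg.norm(p-o,axis=1)-r); p=p[e<max(.002,2*np.median(e))] 
    return o,r,len(p)
E
python3 - <<'E'
from h import *
S={'scene':dict(pad=(322,221),lid=(440,500),pink=(540,465),bowl=(324,410)),'side':dict(pad=(549,426),lid=(315,230),pink=(232,252),bowl=(434,228))}
R=dict(pad=([0,0,0],[180,255,55],.008),lid=([0,0,120],[180,60,255],.0125),pink=([150,40,80],[179,255,255],.0125),bowl=([0,0,120],[180,70,255],.05))
for c in S:
    im=arm.grab_frame(c);cv2.imwrite(f'pics/{c}_raw.png',im);m=arm.camera_model(c)
    for k in R:
        u=tuple(float((x+.5)*.64-.5) for x in S[c][k]); 
        b=blob(im,u,*R[k][:2]); print(c,k,len(b),b.min(0),b.max(0),*circ_fit(m,b,R[k][2]))
E
```

```text
scene pad 117 [182. 126.] [229. 159.] [ 0.5173 -0.2731] 0.07462961346538051 107
scene lid 135 [265. 288.] [313. 336.] [0.5831 0.3051] 0.05230765830537716 135
scene pink 129 [334. 269.] [380. 313.] [0.4232 0.3413] 0.05160895500197193 129
scene bowl 121 [184. 244.] [229. 285.] [0.6971 0.1328] 0.0506058526567644 120
side pad 591 [315. 246.] [388. 303.] [ 0.5071 -0.2819] 0.0696958298987832 305
side lid 97 [192. 134.] [227. 154.] [0.5841 0.3035] 0.05482826635764942 50
side pink 99 [138. 148.] [175. 169.] [0.4219 0.3371] 0.05217601361407877 56
side bowl 199 [219. 134.] [295. 182.] [0.6151 0.0953] 0.09577536221240794 199
```

```bash
python3 - <<'E'
from h import *
from scipy.optimize import least_squares
for c,s in(('scene',(206,141)),('side',(351,272))):
    im=cv2.imread(f'pics/{c}_raw.png');m=arm.camera_model(c)
    for t in(45,65,80): 
        b=blob(im,s,[0,0,0],[180,255,t]);print(c,t,b.min(0),b.max(0),*circ_fit(m,b,.008))
    # pot: blue silhouette hull fit
    s=(245,190) if c=='scene' else (265,175)
    b=cv2.convexHull(blob(im,s,[100,120,40],[125,255,255]).astype(np.float32)).reshape(-1,2)
    k=cv2.inRange(cv2.cvtColor(im,cv2.COLOR_BGR2HSV),np.array([100,120,40]),np.array([125,255,255]))
    b=blob(im,s,[100,120,40],[125,255,255]);print('blue',b.min(0),b.max(0))
    a=np.linspace(0,2*np.pi,60)
    def hull(p):
        r=np.c_[p[0]+.048*np.cos(a),p[1]+.048*np.sin(a),0*a+.141]
        l=np.c_[p[0]+.046*np.cos(a),p[1]+.046*np.sin(a),0*a+.058]
        return cv2.convexHull(proj(m,np.r_[r,l]).astype(np.float32))
    # use top/side portions (skip bottom, hidden by dish)
    bb=b[b[:,1]<b[:,1].min()+.6*np.ptp(b[:,1])]
    f=lambda p:[cv2.pointPolygonTest(hull(p),(float(x),float(y)),True) for x,y in bb]
    r=least_squares(f,[.52,-.006],loss='soft_l1',diff_step=1e-3);print(c,'pot',r.x,np.sqrt(np.mean(r.fun**2)))
ims=[cv2.imread('pics/scene_raw.png')[120:300,150:390],cv2.imread('pics/side_raw.png')[120:300,200:440]]
cv2.imwrite('pics/crop.png',np.vstack([cv2.resize(i,None,fx=1.66,fy=1.66,interpolation=3) for i in ims]) if 0 else np.hstack([cv2.resize(i,None,fx=1.66*2/2,fy=1.66) for i in ims]))
E
```

```text
scene 45 [182. 126.] [229. 158.] [ 0.5173 -0.2737] 0.07369588222120672 108
scene 65 [182. 125.] [230. 159.] [ 0.517  -0.2737] 0.07605469946718288 107
scene 80 [181. 125.] [230. 159.] [ 0.5169 -0.274 ] 0.0769449543172947 110
blue [226. 158.] [263. 206.]
scene pot [0.5281 0.0061] 2.000331802417605
side 45 [9. 0.] [ 62. 187.] [0.4596 1.5109] 1.0281614457754802 223
side 65 [314. 244.] [389. 303.] [ 0.5114 -0.2842] 0.07628469295376702 187
side 80 [314. 244.] [389. 304.] [ 0.5117 -0.2842] 0.07736884172319661 190
blue [246. 148.] [285. 196.]
side pot [ 0.5202 -0.0097] 7.112514929960123
```

```bash
cat >> h.py <<'E'
from scipy.spatial.transform import Rotation as Ro
def rel(pos,yaw,nmax=1.0):
    s=arm.get_state(); R=Ro.from_euler('xyz',s['ee_rot']); G=Ro.from_euler('xyz',[np.pi,0,yaw])
    d=R.inv().apply(np.array(pos)-s['eef_pos'])/.1; w=(R.inv()*G).as_rotvec()/(np.pi/2)
    k=max(1,np.ceil(abs(d).max())); print('t',round(s['t'],2),'turn',w,'shift',d,'calls',k,'each shift',d/k, 'q',s['q'])
E
python3 - <<'E'
from h import *
rel([.43,-.10,.29],-2.36)
m=arm.camera_model('scene')
for u,v in((140,198),(270,165),(128,265)): print(plane(m,u*.64,v*.64,0))
E
```

```text
t 0.2 turn [ 0.0007  0.0001 -0.2298] shift [-3.5161  4.0788 -0.4165] calls 5.0 each shift [-0.7032  0.8158 -0.0833] q [-0.8619  0.3592  0.0114 -0.0002 -1.2241 -0.2881]
[ 0.82   -0.5308  0.    ]
[ 0.5397 -0.502   0.    ]
[ 0.8851 -0.3498  0.    ]
```

{"fn": "arm_command", "kwargs": {
  "series": [0,0,0,-0.3,0.35,-0.05,1,0,0,0,-0.7,0.8,-0.1,1]
}}

```text
t: 0.45
eef_pos: [0.3067, -0.5139, 0.2576]
ee_rot: [3.14, -0.001, -2.723]
force: [1.4, 0.8, 0.4]
width: 0.0875
gripper_force: 0.0
```

{"fn": "arm_command", "kwargs": {
  "series": [0,0,0,-0.35,0.4,-0.05,1,0,0,0,-0.7,0.8,-0.1,1]
}}

```text
t: 0.7
eef_pos: [0.3383, -0.4112, 0.2686]
ee_rot: [3.142, 0.0, -2.721]
force: [1.0, 0.3, 0.8]
width: 0.0877
gripper_force: 0.0
```

{"fn": "arm_command", "kwargs": {
  "series": [0,0,0,-0.35,0.4,-0.05,1,0,0,0,-0.7,0.8,-0.1,1]
}}

```text
t: 0.95
eef_pos: [0.3695, -0.3096, 0.2788]
ee_rot: [-3.141, 0.0, -2.721]
force: [1.1, 0.4, -1.0]
width: 0.0876
gripper_force: 0.0
```

{"fn": "arm_command", "kwargs": {
  "series": [0,0,0,-0.35,0.4,-0.05,1,0,0,0,-0.7,0.8,-0.1,1]
}}

```text
t: 1.2
eef_pos: [0.4007, -0.208, 0.2889]
ee_rot: [-3.141, 0.001, -2.721]
force: [1.6, 0.2, 0.0]
width: 0.0879
gripper_force: 0.0
```

{"fn": "arm_command", "kwargs": {
  "series": [0,0,-0.11,-0.35,0.4,-0.05,1,0,0,-0.23,-0.7,0.8,0,1,0,0,-0.23,-0.7,0.8,0,1,0,0,-0.23,-0.7,0.8,0,1]
}}

```text
t: 1.7
eef_pos: [0.4316, -0.1079, 0.2885]
ee_rot: [3.141, -0.0, -2.36]
force: [-0.6, 0.5, 0.8]
width: 0.0876
gripper_force: 0.0
```

```bash
python3 - <<'E'
from h import *
s=arm.get_state();print(s['t'],s['eef_pos'],s['ee_rot'],s['q'])
m=arm.camera_model('wrist');np.save('w1.npy',m['pose']);im=arm.grab_frame('wrist');cv2.imwrite('pics/w1_raw.png',im)
cv2.imwrite('pics/w1.png',cv2.resize(im,(800,600),interpolation=3))
E
```

```text
1.7 [ 0.4316 -0.1079  0.2885] [ 3.1415 -0.0003 -2.3596] [ 0.2007 -0.0589 -0.3994  0.0001 -1.2307 -0.9895]
```

View pics/w1.png

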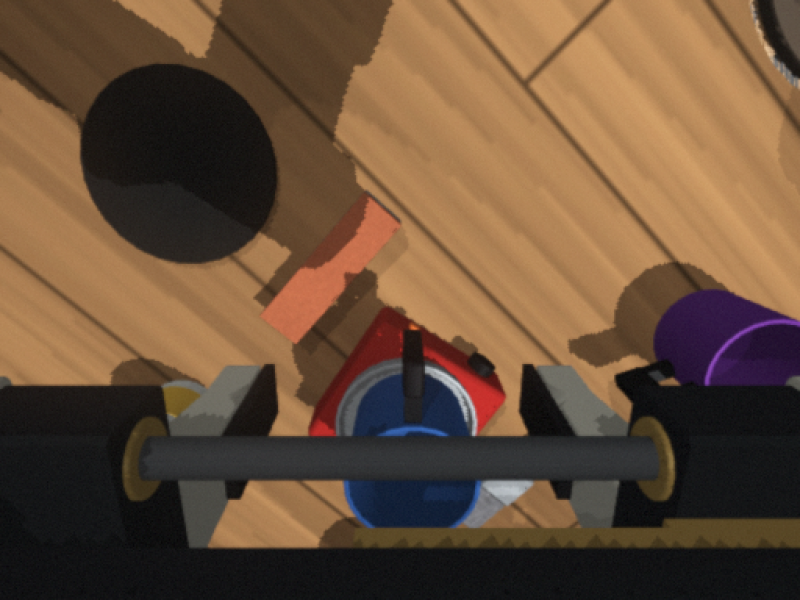

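The wrist view shows the pad at (179,164), the strap running vertically at u≈413 (v 331–400), and the rim arc top at (412,428) with left and right edges at about 345 and 481. The gripper's yaw is well aligned.

```bash
python3 - <<'E'
from h import *
m=arm.camera_model('wrist');m['pose']=np.load('w1.npy');im=cv2.imread('pics/w1_raw.png')
b=blob(im,(115,105),[0,0,0],[180,255,60]);print(b.min(0),b.max(0),*circ_fit(m,b,.008))
q=lambda u,v,z:plane(m,(u+.5)*.64-.5,(v+.5)*.64-.5,z)
for n,u,v,z in(('strap bottom outer',413,331,.079),('strap top outer?',413,365,.141),('strap top inner',413,395,.141),('rim near',412,428,.141),('rim far',412,530,.141)): print(n,q(u,v,z))
c=im[190:345,200:330];cv2.imwrite('pics/w1c.png',cv2.resize(np.clip(c.astype(float)*2.2,0,255).astype(np.uint8),None,fx=3.8,fy=3.8,interpolation=3))
E
```

```text
[50. 41.] [177. 167.] [ 0.5121 -0.2803] 0.07865844675156815 355
strap bottom outer [ 0.4596 -0.0637  0.079 ]
strap top outer? [ 0.46  -0.066  0.141]
strap top inner [ 0.475  -0.0508  0.141 ]
rim near [ 0.4928 -0.0338  0.141 ]
rim far [0.552  0.0259 0.141 ]
```

View pics/w1c.png

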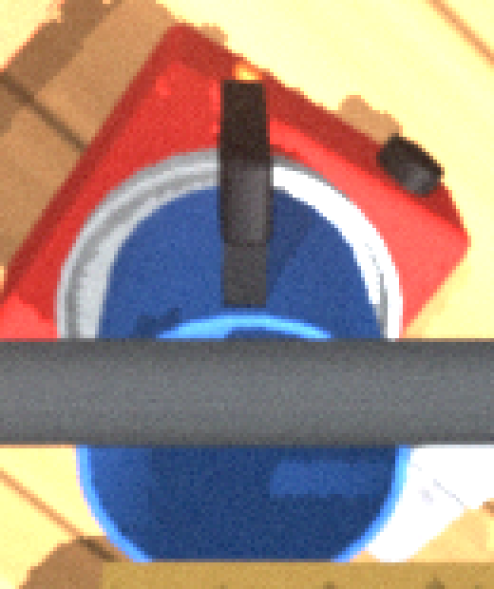

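```bash
python3 - <<'E'
from h import *
m=arm.camera_model('wrist');m['pose']=np.load('w1.npy')
a=plane(m,265,233.4,.141);b=plane(m,265,254.5,.141);r=plane(m,264.6,272,.141);bo=plane(m,264.3,211.6,.079)
l=plane(m,221,312,.141);R=plane(m,307.4,312,.141)
print(a,b,np.linalg.norm(a-b),r,np.linalg.norm(a-r),bo,(l+R)/2,np.linalg.norm(l-R))
d=(r-a)/np.linalg.norm(r-a);print('yaw',np.degrees(np.arctan2(d[1],d[0])))
e=(R-l);print('perp yaw',np.degrees(np.arctan2(e[1],e[0])))
E
```

```text
[ 0.4594 -0.0654  0.141 ] [ 0.4759 -0.0486  0.141 ] 0.02354925769981051 [ 0.4905 -0.0344  0.141 ] 0.04393078041973054 [ 0.4594 -0.0637  0.079 ] [0.5258 0.0006 0.141 ] 0.09376334623445529
yaw 44.80112641457055
perp yaw 134.69758046141524
```

```bash
python3 - <<'E'
from h import *
rel([.467,-.057,.124],-2.36)
E
```

```text
t 1.75 turn [ 0.0001 -0.0002 -0.0005] shift [-0.6146  0.1159  1.6452] calls 2.0 each shift [-0.3073  0.058   0.8226] q [ 0.1994 -0.0589 -0.3994  0.0001 -1.2306 -0.9895]
```

{"fn": "arm_command", "kwargs": {
  "series": [0,0,0,-0.3,0.06,0.3,1,0,0,0,-0.61,0.12,0.7,1,0,0,0,-0.61,0.12,0.9,1]
}}

```text
t: 2.12
eef_pos: [0.4665, -0.0569, 0.1966]
ee_rot: [3.14, -0.002, -2.362]
force: [-0.6, -0.3, 0.4]
width: 0.0877
gripper_force: 0.0
```

{"fn": "arm_command", "kwargs": {
  "series": [0,0,0,0,0,0.35,1,0,0,0,0,0,0.65,1,0,0,0,0,0,0.75,1,0,0,0,0,0,0.75,1]
}}

```text
t: 2.62
eef_pos: [0.4665, -0.0574, 0.1236]
ee_rot: [3.141, -0.001, -2.361]
force: [-0.0, 0.6, 0.4]
width: 0.0878
gripper_force: 0.0
```

{"fn": "arm_command", "kwargs": {
  "series": [0,0,0,0,0,0,0,0,0,0,0,0,0,0,0,0,0,0,0,0,0,0,0,0,0,0,0,0,0,0,0,0,0,0,0,0,0,0,0,0,0,0,0,0,0,0,0,0,0,0,0,0,0,0,0,0],
  "force": 55
}}

```text
t: 3.62
eef_pos: [0.4667, -0.0566, 0.1236]
ee_rot: [-3.141, -0.0, -2.36]
force: [4.3, -3.2, -1.2]
width: 0.0137
gripper_force: 54.8
```

{"fn": "arm_command", "kwargs": {
  "series": [0,0,0,0,0,-0.06,0,0,0,0,0,0,-0.14,0,0,0,0,0,0,-0.25,0,0,0,0,0,0,-0.36,0,0,0,0,0,0,-0.45,0,0,0,0,0,0,-0.5,0],
  "force": 60
}}

```text
t: 4.38
eef_pos: [0.4668, -0.0565, 0.1744]
ee_rot: [-3.141, 0.001, -2.36]
force: [-0.0, -0.5, -4.3]
width: 0.0138
gripper_force: 59.8
```

```bash
python3 - <<'E'
from h import *
s=arm.get_state();print(s['force'],s['moment'],s['width'])
rel([.512-.0578,-.280-.0578,.124-.056+.008+.05],-2.36)
im=arm.grab_frame('side');cv2.imwrite('pics/s2.png',cv2.resize(im[100:300,180:440],None,fx=3,fy=3,interpolation=3))
E
```

```text
[-0.02   -0.5049 -4.3269] [-0.1863  0.2041  0.0361] 0.013754709683581733
t 4.38 turn [-0.0003  0.0005  0.0003] shift [ 2.0724 -1.9072  0.4827] calls 3.0 each shift [ 0.6908 -0.6357  0.1609] q [ 0.2998  0.0842 -0.5318 -0.     -0.9539 -1.0885]
```

View pics/s2.png

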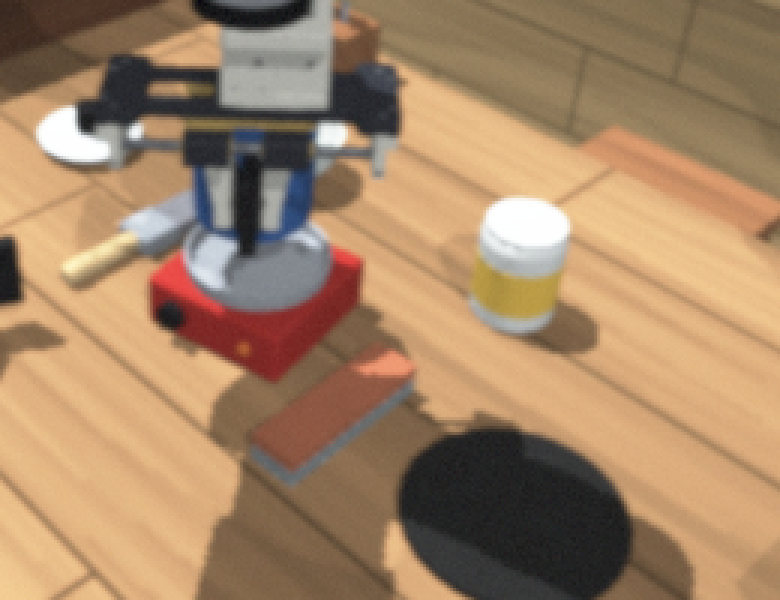

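The pot is clear of the dish, upright, and carrying its 4.3 N weight. Next I carry it across to the pad.

{"fn": "arm_command", "kwargs": {
  "series": [0,0,0,0.08,-0.07,0,0,0,0,0,0.22,-0.2,0,0,0,0,0,0.38,-0.35,0,0,0,0,0,0.54,-0.5,0,0,0,0,0,0.7,-0.64,0,0]
}}

```text
t: 5.05
eef_pos: [0.4615, -0.1524, 0.1731]
ee_rot: [3.141, -0.001, -2.36]
force: [1.5, -0.6, -4.0]
width: 0.0136
gripper_force: 59.8
```

{"fn": "arm_command", "kwargs": {
  "series": [0,0,0,0.16,-0.15,0,0,0,0,0,0.32,-0.3,0,0,0,0,0,0.48,-0.45,0,0,0,0,0,0.69,-0.64,0,0]
}}

```text
t: 5.55
eef_pos: [0.4577, -0.2463, 0.173]
ee_rot: [3.141, -0.0, -2.359]
force: [0.1, -0.1, -5.3]
width: 0.0136
gripper_force: 59.8
```

{"fn": "arm_command", "kwargs": {
  "series": [0,0,0,0.2,-0.18,0,0,0,0,0,0.4,-0.36,0,0,0,0,0,0.55,-0.5,0,0,0,0,0,0.64,-0.59,0.1,0,0,0,0,0.69,-0.63,0.25,0,0,0,0,0.69,-0.63,0.4,0,0,0,0,0.69,-0.63,0.4,0]
}}

```text
t: 6.42
eef_pos: [0.4524, -0.3377, 0.1315]
ee_rot: [3.138, -0.002, -2.359]
force: [0.6, 0.1, -3.9]
width: 0.0135
gripper_force: 59.8
```

```bash
python3 - <<'E'
from h import *
s=arm.get_state();print(s['force'],s['moment'],s['width'])
rel([.512-.0578,-.280-.0578,.124-.056+.008],-2.36)
im=arm.grab_frame('side');cv2.imwrite('pics/s3.png',cv2.resize(im[150:384,230:490],None,fx=2.5,fy=2.5,interpolation=3))
E
```

```text
[ 0.6187  0.1087 -3.9215] [-0.1786  0.2983  0.0021] 0.013523135612980946
t 6.42 turn [ 0.0023 -0.001   0.0004] shift [-0.0126 -0.0156  0.5546] calls 1 each shift [-0.0126 -0.0156  0.5546] q [-0.2948  0.2857 -0.3859 -0.0005 -0.9032 -0.4934]
```

View pics/s3.png

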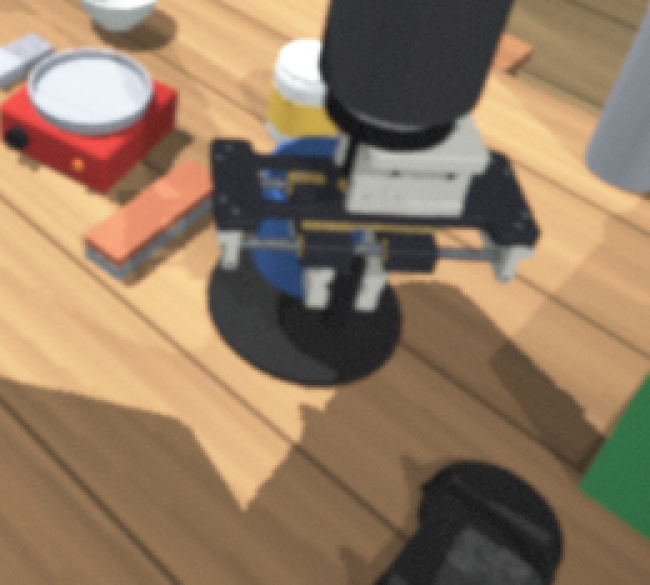

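{"fn": "arm_command", "kwargs": {
  "series": [0,0,0,0,0,0.12,0,0,0,0,0,0,0.24,0,0,0,0,0,0,0.35,0,0,0,0,0,0,0.43,0,0,0,0,0,0,0.48,0,0,0,0,0,0,0.5,0,0,0,0,0,0,0.5,0]
}}

```text
t: 7.35
eef_pos: [0.4537, -0.3387, 0.0836]
ee_rot: [-3.141, -0.0, -2.36]
force: [-0.4, 0.7, -4.2]
width: 0.0139
gripper_force: 59.8
```

{"fn": "arm_command", "kwargs": {
  "series": [0,0,0,0,0,0.01,0,0,0,0,0,0,0.02,0,0,0,0,0,0,0.03,0,0,0,0,0,0,0.03,0]
}}

```text
t: 7.85
eef_pos: [0.4536, -0.3386, 0.0805]
ee_rot: [3.142, -0.0, -2.36]
force: [-0.1, -0.4, -4.5]
width: 0.0137
gripper_force: 59.8
```

{"fn": "arm_command", "kwargs": {
  "series": [0,0,0,0,0,0.01,0,0,0,0,0,0,0.02,0,0,0,0,0,0,0.025,0,0,0,0,0,0,0.025,0]
}}

```text
t: 8.35
eef_pos: [0.4536, -0.3386, 0.078]
ee_rot: [3.141, -0.0, -2.36]
force: [-0.1, -0.6, -4.2]
width: 0.0135
gripper_force: 59.8
```

{"fn": "arm_command", "kwargs": {
  "series": [0,0,0,0,0,0.005,0,0,0,0,0,0,0.01,0,0,0,0,0,0,0.01,0]
}}

```text
t: 8.72
eef_pos: [0.4536, -0.3386, 0.077]
ee_rot: [3.142, -0.0, -2.359]
force: [0.1, 0.6, -4.5]
width: 0.0137
gripper_force: 59.8
```

{"fn": "arm_command", "kwargs": {
  "series": [0,0,0,0,0,0.005,0,0,0,0,0,0,0.01,0,0,0,0,0,0,0.01,0]
}}

```text
t: 9.1
eef_pos: [0.4536, -0.3386, 0.076]
ee_rot: [3.141, -0.0, -2.359]
force: [0.1, 0.0, -4.7]
width: 0.014
gripper_force: 59.8
```

{"fn": "arm_command", "kwargs": {
  "series": [0,0,0,0,0,0.005,0,0,0,0,0,0,0.008,0,0,0,0,0,0,0.008,0]
}}

```text
t: 9.48
eef_pos: [0.4537, -0.3387, 0.0756]
ee_rot: [-3.141, 0.0, -2.359]
force: [-1.3, 0.1, 0.4]
width: 0.0137
gripper_force: 59.8
```

Contact: the weight has come off the wrist. Next I release and rise.

{"fn": "arm_command", "kwargs": {
  "series": [0,0,0,0,0,0,0.3,0,0,0,0,0,0,0.5,0,0,0,0,0,0,0.6,0,0,0,0,0,0,0.6,0,0,0,0,0,0,0.6],
  "force": 20
}}

```text
t: 10.1
eef_pos: [0.4537, -0.3386, 0.0753]
ee_rot: [-3.142, 0.0, -2.36]
force: [0.3, 0.4, 0.2]
width: 0.0516
gripper_force: 0.0
```

{"fn": "arm_command", "kwargs": {
  "series": [0,0,0,0,0,-0.15,0.6,0,0,0,0,0,-0.5,0.6,0,0,0,0,0,-1,0.6]
}}

```text
t: 10.48
eef_pos: [0.453, -0.3384, 0.1763]
ee_rot: [3.14, -0.001, -2.359]
force: [0.9, -1.5, 0.4]
width: 0.0527
gripper_force: 0.0
```

{"fn": "arm_command", "kwargs": {
  "series": [0,0,0,0,0,-0.5,0.8,0,0,0,0,0,-1,0.8,0,0,0,0,0,-1,0.8]
}}

```text
t: 10.85
eef_pos: [0.4553, -0.3397, 0.2813]
ee_rot: [-3.133, 0.003, -2.359]
force: [0.2, -0.3, -0.3]
width: 0.0697
gripper_force: 0.0
```

```bash
python3 - <<'E'
from h import *
m=arm.camera_model('wrist');np.save('w2.npy',m['pose']);im=arm.grab_frame('wrist');cv2.imwrite('pics/w2_raw.png',im)
cv2.imwrite('pics/w2.png',np.clip(1.8*cv2.resize(im,(800,600),interpolation=3).astype(float),0,255).astype(np.uint8))
rel([.5805,.303,.25],-2.36)
E
```

```text
t 10.9 turn [-0.0031  0.0015  0.0003] shift [-5.4185  3.6661  0.2797] calls 6.0 each shift [-0.9031  0.611   0.0466] q [-0.2956  0.1597 -0.1887  0.0002 -1.217  -0.4932]
```

View pics/w2.png

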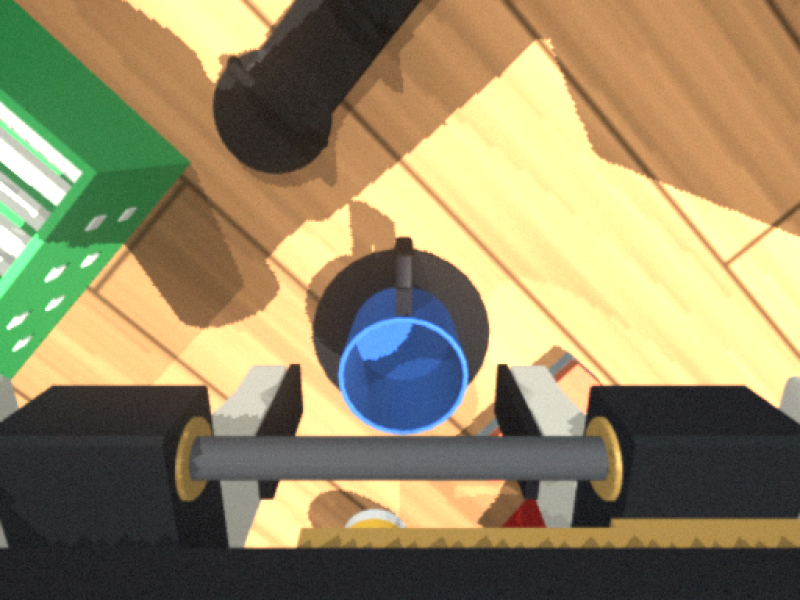

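The pot stands upright near the pad's middle, its rim ellipse spanning (340–467, 318–433). Now I measure the rim centre and set out the path to the lid.

```bash
python3 - <<'E'
from h import *
m=arm.camera_model('wrist');m['pose']=np.load('w2.npy');im=cv2.imread('pics/w2_raw.png')
P=[(340,376),(467,376),(403,318),(403,433),(358,334),(448,334),(358,418),(450,418)]
p=np.array([plane(m,(u+.5)*.64-.5,(v+.5)*.64-.5,.093)[:2] for u,v in P]);print(circ(p),np.linalg.norm(p-circ(p)[0],axis=1))
E
```

```text
(array([ 0.5107, -0.281 ]), np.float64(0.04723171339650526)) [0.0466 0.0465 0.0472 0.0463 0.0477 0.0473 0.0478 0.0483]
```

```bash
python3 - <<'E'
from h import *
rel([.525,.245,.24],-2.36)
E
```

```text
t 10.9 turn [-0.0031  0.0015  0.0003] shift [-4.6158  3.6463  0.3779] calls 5.0 each shift [-0.9232  0.7293  0.0756] q [-0.2956  0.1597 -0.1887  0.0002 -1.217  -0.4932]
```

{"fn": "arm_command", "kwargs": {
  "series": [0,0,0,-0.3,0.25,0,0.8,0,0,0,-0.65,0.5,0,0.8,0,0,0,-0.92,0.73,0,0.8]
}}

```text
t: 11.28
eef_pos: [0.4669, -0.2207, 0.2746]
ee_rot: [3.14, -0.001, -2.36]
force: [0.0, 1.1, -0.4]
width: 0.0699
gripper_force: 0.0
```

{"fn": "arm_command", "kwargs": {
  "series": [0,0,0,-0.4,0.32,0,0.8,0,0,0,-0.8,0.62,0,0.8,0,0,0,-0.92,0.73,0,0.8]
}}

```text
t: 11.65
eef_pos: [0.4809, -0.1033, 0.2749]
ee_rot: [3.141, -0.0, -2.357]
force: [-0.0, 0.1, 0.1]
width: 0.0696
gripper_force: 0.0
```

{"fn": "arm_command", "kwargs": {
  "series": [0,0,0,-0.4,0.32,0,0.8,0,0,0,-0.8,0.62,0,0.8,0,0,0,-0.92,0.73,0,0.8]
}}

```text
t: 12.02
eef_pos: [0.495, 0.0129, 0.2748]
ee_rot: [3.141, -0.001, -2.358]
force: [0.2, -0.5, -0.3]
width: 0.0701
gripper_force: 0.0
```

{"fn": "arm_command", "kwargs": {
  "series": [0,0,0,-0.4,0.32,0,0.8,0,0,0,-0.8,0.62,0,0.8,0,0,0,-0.92,0.73,0,0.8]
}}

```text
t: 12.4
eef_pos: [0.509, 0.1293, 0.2747]
ee_rot: [3.141, -0.001, -2.358]
force: [0.1, -0.2, 0.9]
width: 0.0706
gripper_force: 0.0
```

{"fn": "arm_command", "kwargs": {
  "series": [0,0,0,-0.4,0.32,0.1,0.8,0,0,0,-0.8,0.62,0.25,0.8,0,0,0,-0.92,0.73,0.38,0.8,0,0,0,-0.92,0.73,0.38,0.8,0,0,0,-0.92,0.73,0.38,0.8]
}}

```text
t: 13.02
eef_pos: [0.5228, 0.2433, 0.2375]
ee_rot: [-3.141, -0.0, -2.36]
force: [0.6, -0.6, -0.3]
width: 0.0702
gripper_force: 0.0
```

```bash
python3 - <<'E'
from h import *
m=arm.camera_model('wrist');np.save('w3.npy',m['pose']);im=arm.grab_frame('wrist');cv2.imwrite('pics/w3_raw.png',im)
cv2.imwrite('pics/w3.png',np.clip(1.2*cv2.resize(im,(800,600),interpolation=3).astype(float),0,255).astype(np.uint8))
rel([.582,.303,.06],-2.36)
E
```

```text
t 13.07 turn [-0.0002  0.0003 -0.0003] shift [-0.8388  0.0083  1.7796] calls 2.0 each shift [-0.4194  0.0042  0.8898] q [ 0.7747  0.2052 -0.2262  0.0003 -1.1388 -1.5644]
```

View pics/w3.png

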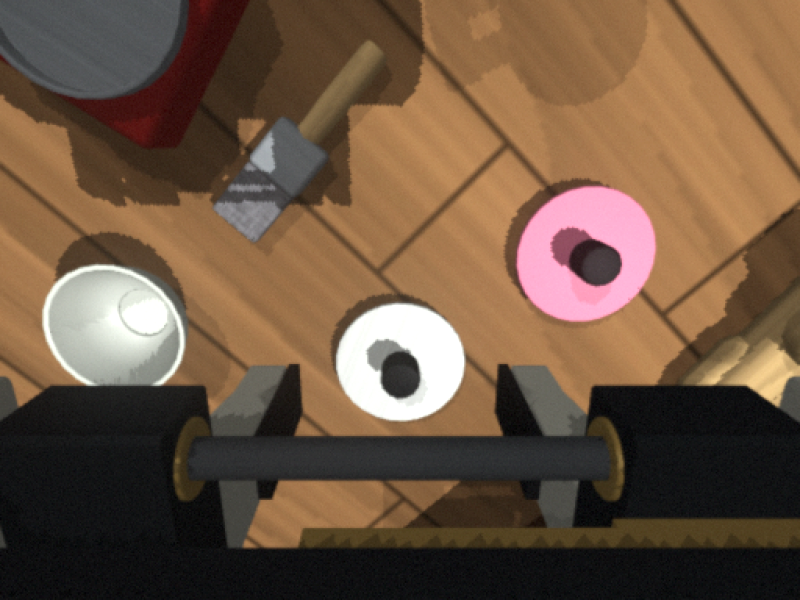

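The lid is centred near (400,362), its edges at x 336–465 and y 303–421, with the knob at (400,375). A wooden last starts at about (690,380).

```bash
python3 - <<'E'
from h import *
m=arm.camera_model('wrist');m['pose']=np.load('w3.npy');im=cv2.imread('pics/w3_raw.png')
for z in(.0125,.015):
    b=blob(im,(240,235),[0,0,110],[180,70,255]);print(b.min(0)/.64,b.max(0)/.64,*circ_fit(m,b,z))
P=[(336,362),(465,362),(400,303),(400,421)]
p=np.array([plane(m,(u+.5)*.64-.5,(v+.5)*.64-.5,.0145)[:2] for u,v in P]);print(circ(p))
print('knob',plane(m,400*.64,382*.64,.045),'last',plane(m,690*.64,380*.64,.0))
c=circ_fit(m,b,.015)[0]; rel([*c,.055],-2.36)
E
```

```text
[335.9375 303.125 ] [464.0625 420.3125] [0.5823 0.3051] 0.05189838586376678 225
[335.9375 303.125 ] [464.0625 420.3125] [0.5815 0.3042] 0.0515389694351415 225
(array([0.5817, 0.3048]), np.float64(0.05192357915053525))
knob [0.582  0.3047 0.045 ] last [0.4244 0.4945 0.    ]
t 13.07 turn [-0.0002  0.0003 -0.0003] shift [-0.8437  0.0209  1.8296] calls 2.0 each shift [-0.4219  0.0104  0.9148] q [ 0.7747  0.2052 -0.2262  0.0003 -1.1388 -1.5644]
```

{"fn": "arm_command", "kwargs": {
  "series": [0,0,0,-0.4,0.01,0.4,0.8,0,0,0,-0.85,0.02,0.8,0.8,0,0,0,-0.85,0.02,1,0.8]
}}

```text
t: 13.45
eef_pos: [0.5828, 0.3058, 0.1347]
ee_rot: [3.142, -0.002, -2.36]
force: [-0.3, -0.8, -0.1]
width: 0.07
gripper_force: 0.0
```

{"fn": "arm_command", "kwargs": {
  "series": [0,0,0,0,0,0.3,0.8,0,0,0,0,0,0.6,0.8,0,0,0,0,0,0.8,0.8,0,0,0,0,0,0.8,0.8]
}}

```text
t: 13.95
eef_pos: [0.5813, 0.3043, 0.0565]
ee_rot: [3.141, -0.002, -2.361]
force: [-0.2, 0.2, 0.3]
width: 0.0703
gripper_force: 0.0
```

```bash
python3 - <<'E'
from h import *
rel([.5818,.3047,.042],-2.36)
E
```

```text
t 13.95 turn [ 0.0001 -0.0014 -0.0005] shift [-0.007  -0.0003  0.145 ] calls 1 each shift [-0.007  -0.0003  0.145 ] q [ 0.7788  0.4987 -0.247  -0.0001 -0.8273 -1.5686]
```

{"fn": "arm_command", "kwargs": {
  "series": [0,0,0,0,0,0.07,0.8,0,0,0,0,0,0.14,0.8,0,0,0,0,0,0.14,0.8]
}}

```text
t: 14.32
eef_pos: [0.5815, 0.3057, 0.0432]
ee_rot: [3.141, -0.0, -2.36]
force: [-0.6, 0.8, 0.3]
width: 0.0698
gripper_force: 0.0
```

{"fn": "arm_command", "kwargs": {
  "series": [0,0,0,0,0,0,0.2,0,0,0,0,0,0,0,0,0,0,0,0,0,0,0,0,0,0,0,0,0,0,0,0,0,0,0,0],
  "force": 30
}}

```text
t: 14.95
eef_pos: [0.5817, 0.3058, 0.0433]
ee_rot: [-3.142, 0.0, -2.359]
force: [-0.4, -0.3, -0.5]
width: 0.0292
gripper_force: 30.0
```

{"fn": "arm_command", "kwargs": {
  "series": [0,0,0,0,0,-0.1,0,0,0,0,0,0,-0.35,0,0,0,0,0,0,-0.7,0,0,0,0,0,0,-1,0]
}}

```text
t: 15.45
eef_pos: [0.5817, 0.3059, 0.1451]
ee_rot: [-3.141, 0.001, -2.359]
force: [-0.1, 0.9, -1.8]
width: 0.0295
gripper_force: 30.0
```

{"fn": "arm_command", "kwargs": {
  "series": [0,0,0,0,0,-0.35,0,0,0,0,0,0,-0.7,0,0,0,0,0,0,-0.8,0,0,0,0,0,0,-0.8,0]
}}

```text
t: 15.95
eef_pos: [0.5815, 0.3059, 0.2237]
ee_rot: [3.141, 0.001, -2.36]
force: [-0.9, -0.3, -2.1]
width: 0.0294
gripper_force: 30.0
```

```bash
python3 - <<'E'
from h import *
s=arm.get_state();print(s['force'],s['moment'],s['width'])
m=arm.camera_model('wrist');np.save('w4.npy',m['pose']);im=arm.grab_frame('wrist');cv2.imwrite('pics/w4_raw.png',im)
cv2.imwrite('pics/w4.png',np.clip(1.5*cv2.resize(im,(800,600),interpolation=3).astype(float),0,255).astype(np.uint8))
rel([.5118,-.281,.235],-2.36)
E
```

```text
[-0.9458 -0.338  -2.0575] [0.0073 0.0787 0.0024] 0.029396834377002985
t 16.0 turn [ 0.0004 -0.0005  0.0001] shift [ 4.6252 -3.6744 -0.1234] calls 5.0 each shift [ 0.925  -0.7349 -0.0247] q [ 0.7803  0.3456 -0.0677 -0.0006 -1.1584 -1.569 ]
```

View pics/w4.png

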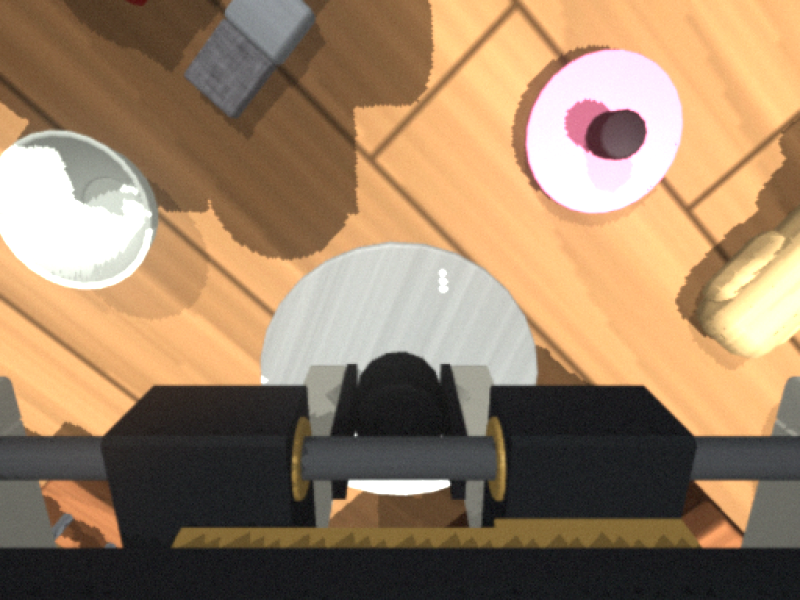

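Lid held level; its disc's near edge is at (399,243) and its sides at 262 and 537.

```bash
python3 - <<'E'
from h import *
m=arm.camera_model('wrist');m['pose']=np.load('w4.npy')
s=arm.get_state();z=s['eef_pos'][2]-.0283
im=cv2.imread('pics/w4_raw.png')
P=[(399,243),(262,366),(537,366),(300,284),(500,284),(399,493)]
p=np.array([plane(m,(u+.5)*.64-.5,(v+.5)*.64-.5,z)[:2] for u,v in P])
e=np.array([np.cos(-2.36),np.sin(-2.36)]);f=np.array([e[1],-e[0]])
d=p-s['eef_pos'][:2];print(np.c_[d@e,d@f]*1000,circ(p)[1]);o=circ(p)[0]-s['eef_pos'][:2];print('centre in tool mm',o@e*1e3,o@f*1e3)
E
```

```text
[[ 51.924    0.4971]
 [  5.7473 -50.3128]
 [  5.6257  51.7311]
 [ 37.3759 -34.2396]
 [ 37.3139  35.9605]
 [-51.1851   0.4998]] 0.05132358687009134
centre in tool mm 0.20871012527004376 0.7416739980477359
```

The lid is centred in the grip to within 1 mm. Now I carry it over the pot.

{"fn": "arm_command", "kwargs": {
  "series": [0,0,0,0.12,-0.1,0,0,0,0,0,0.35,-0.28,0,0,0,0,0,0.63,-0.5,0,0,0,0,0,0.92,-0.73,0,0]
}}

```text
t: 16.5
eef_pos: [0.5669, 0.1864, 0.2226]
ee_rot: [3.141, -0.001, -2.36]
force: [1.0, -0.1, -1.2]
width: 0.0292
gripper_force: 30.0
```

{"fn": "arm_command", "kwargs": {
  "series": [0,0,0,0.3,-0.24,0,0,0,0,0,0.6,-0.48,0,0,0,0,0,0.92,-0.73,0,0]
}}

```text
t: 16.88
eef_pos: [0.5527, 0.0697, 0.2228]
ee_rot: [3.141, -0.001, -2.36]
force: [0.7, -0.1, -1.3]
width: 0.0289
gripper_force: 30.0
```

{"fn": "arm_command", "kwargs": {
  "series": [0,0,0,0.3,-0.24,0,0,0,0,0,0.6,-0.48,0,0,0,0,0,0.92,-0.73,0,0]
}}

```text
t: 17.25
eef_pos: [0.5386, -0.0467, 0.2229]
ee_rot: [3.141, -0.001, -2.36]
force: [0.2, -0.4, -1.1]
width: 0.0292
gripper_force: 30.0
```

{"fn": "arm_command", "kwargs": {
  "series": [0,0,0,0.3,-0.24,0,0,0,0,0,0.6,-0.48,0,0,0,0,0,0.92,-0.73,0,0]
}}

```text
t: 17.62
eef_pos: [0.5244, -0.163, 0.2229]
ee_rot: [3.141, -0.001, -2.36]
force: [-0.1, 1.2, -0.8]
width: 0.0297
gripper_force: 30.0
```

{"fn": "arm_command", "kwargs": {
  "series": [0,0,0,0.3,-0.24,0,0,0,0,0,0.55,-0.44,0,0,0,0,0,0.75,-0.6,0,0,0,0,0,0.88,-0.7,0,0,0,0,0,0.92,-0.73,0,0,0,0,0,0.92,-0.73,0,0]
}}

```text
t: 18.38
eef_pos: [0.5122, -0.2773, 0.2231]
ee_rot: [3.141, -0.0, -2.36]
force: [-0.1, 0.3, -1.5]
width: 0.0292
gripper_force: 30.0
```

```bash
python3 - <<'E'
from h import *
rel([.5118,-.281,.133],-2.36)
E
```

```text
t 18.38 turn [ 0.0002 -0.      0.    ] shift [ 0.0287 -0.0241  0.9013] calls 1 each shift [ 0.0287 -0.0241  0.9013] q [-0.1607  0.2258 -0.2345 -0.0002 -1.1107 -0.6284]
```

{"fn": "arm_command", "kwargs": {
  "series": [0,0,0,0.03,-0.02,0.2,0,0,0,0,0.03,-0.02,0.45,0,0,0,0,0.03,-0.02,0.65,0,0,0,0,0.03,-0.02,0.77,0,0,0,0,0.03,-0.02,0.83,0,0,0,0,0.03,-0.02,0.83,0]
}}

```text
t: 19.12
eef_pos: [0.512, -0.2806, 0.1404]
ee_rot: [-3.142, -0.0, -2.359]
force: [-0.5, -0.5, -0.6]
width: 0.0293
gripper_force: 30.0
```

```bash
python3 - <<'E'
from h import *
rel([.5118,-.281,.1263],-2.36)
E
```

```text
t 19.12 turn [-0.     -0.      0.0006] shift [ 0.0041 -0.0014  0.1408] calls 1 each shift [ 0.0041 -0.0014  0.1408] q [-0.1666  0.3028 -0.3366  0.0001 -0.9314 -0.6217]
```

{"fn": "arm_command", "kwargs": {
  "series": [0,0,0,0,0,0.02,0,0,0,0,0,0,0.04,0,0,0,0,0,0,0.06,0,0,0,0,0,0,0.06,0]
}}

```text
t: 19.62
eef_pos: [0.5117, -0.2809, 0.1342]
ee_rot: [3.141, -0.0, -2.36]
force: [0.3, -0.1, -1.6]
width: 0.0289
gripper_force: 30.0
```

{"fn": "arm_command", "kwargs": {
  "series": [0,0,0,0,0,0.02,0,0,0,0,0,0,0.04,0,0,0,0,0,0,0.06,0,0,0,0,0,0,0.06,0]
}}

```text
t: 20.12
eef_pos: [0.5116, -0.2808, 0.128]
ee_rot: [3.141, -0.0, -2.36]
force: [0.7, -0.2, -0.7]
width: 0.0293
gripper_force: 30.0
```

{"fn": "arm_command", "kwargs": {
  "series": [0,0,0,0,0,0.005,0,0,0,0,0,0,0.015,0,0,0,0,0,0,0.015,0]
}}

```text
t: 20.5
eef_pos: [0.5117, -0.2808, 0.1267]
ee_rot: [3.141, -0.0, -2.36]
force: [0.1, -0.6, -1.9]
width: 0.0292
gripper_force: 30.0
```

The plug is in the mouth with no side forces. I'll lower the last bit.

{"fn": "arm_command", "kwargs": {
  "series": [0,0,0,0,0,0.004,0,0,0,0,0,0,0.007,0,0,0,0,0,0,0.007,0]
}}

```text
t: 20.88
eef_pos: [0.5119, -0.2808, 0.1264]
ee_rot: [-3.141, 0.0, -2.359]
force: [-0.5, 1.5, 2.6]
width: 0.0293
gripper_force: 30.0
```

{"fn": "arm_command", "kwargs": {
  "series": [0,0,0,0,0,0.003,0,0,0,0,0,0,0.006,0,0,0,0,0,0,0.006,0]
}}

```text
t: 21.25
eef_pos: [0.5119, -0.2808, 0.1264]
ee_rot: [-3.141, 0.0, -2.359]
force: [-3.0, 3.3, 7.4]
width: 0.0293
gripper_force: 30.0
```

Seated at exactly the expected height of 0.1264 m, with contact force. Next: release, retreat and look.

{"fn": "arm_command", "kwargs": {
  "series": [0,0,0,0,0,0,0.45,0,0,0,0,0,0,0.6,0,0,0,0,0,0,0.6,0,0,0,0,0,0,0.6]
}}

```text
t: 21.75
eef_pos: [0.5118, -0.2808, 0.1253]
ee_rot: [3.141, -0.0, -2.359]
force: [0.3, 0.1, -0.0]
width: 0.0527
gripper_force: 0.0
```

{"fn": "arm_command", "kwargs": {
  "series": [0,0,0,0,0,-0.2,0.6,0,0,0,0,0,-0.6,0.6,0,0,0,0,0,-1,0.6]
}}

```text
t: 22.12
eef_pos: [0.5116, -0.2808, 0.2263]
ee_rot: [3.141, -0.001, -2.359]
force: [0.7, 0.5, 0.3]
width: 0.0529
gripper_force: 0.0
```

{"fn": "arm_command", "kwargs": {
  "series": [0,0,0,0.4,0,-0.2,0.6,0,0,0,0.8,0,-0.4,0.6,0,0,0,0.8,0,-0.4,0.6]
}}

```text
t: 22.5
eef_pos: [0.4542, -0.3389, 0.2675]
ee_rot: [-3.138, 0.001, -2.362]
force: [0.9, 0.0, 0.0]
width: 0.0524
gripper_force: 0.0
```

```bash
python3 - <<'E'
from h import *
a=arm.grab_frame('scene')[80:320,130:400];b=arm.grab_frame('side')[140:380,230:500];w=arm.grab_frame('wrist')[120:290,120:390]
w=cv2.resize(w,(270,240))
cv2.imwrite('pics/fin.png',cv2.resize(np.clip(1.3*np.hstack([b,w]).astype(float),0,255).astype(np.uint8),(800,356),interpolation=3))
m=arm.camera_model('scene');print(arm.get_state()['force'],arm.get_state()['t'])
E
```

```text
[ 0.539  -0.0233  0.294 ] 22.65
```

View pics/fin.png

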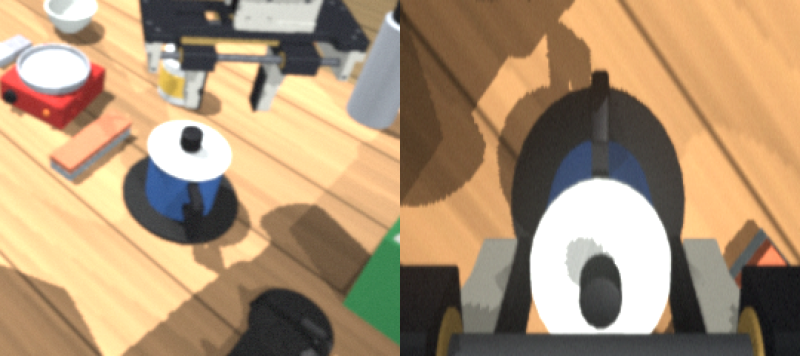

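The lid sits flat and centred on the pot, knob up, with the knob at (190,138). The pot is on the pad, the bystanders look undisturbed, and the gripper is clear.

```bash
python3 -c "
from station import arm
print(arm.job_done())"
```

```text
the job is handed in; nothing more can be done
None
```

The blue pot stands upright on the black pad with the aluminium lid seated knob up; the whetstone and can looked undisturbed in the last picture, the bowl and brush were only partly in view, and the job was handed in at about 22.7 s of the 67 s allowed.

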